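# Put the wrench sockets back in their stands

### The arm

A 7-joint arm with a two-finger parallel gripper is mounted at the origin on the work surface. World frame = base frame: x ahead of the robot, y to its left, z up, the work surface at z = 0. Lengths are in m, angles in degrees, forces in N, time in s.
With the tool pointing down it reaches from about 0.35 to 0.9 m from the base axis. Payload 19.9 kg.
Tool frame: the origin (TCP) lies at the very end of the fingers, on their centre line; the grasp point (between the pads) lies 19 mm behind it; y points along the fingers, x is the direction in which the jaws open and shut, and the axes are right-handed (so a half turn about y gives the same grasp; the last joint's range is limited). The gripper opens to 94 mm and grips with 3 to 60 N. Pads are 16 mm wide; open, the fingers measure 119 mm over their backs; the gripper's body (75 mm by 177 mm) begins 78 mm behind the grasp point.
Start: joints at [71.419, 23.915, -0.59, 92.452, 0.269, 63.638, -3.037], TCP at [0.174, -0.6, 0.205] pointing down, gripper open.
Joint ranges: [-161.28, 161.28], [-22.2, 115.67], [-73.04, 71.86], [3.21, 147.25], [-68.34, 248.33], [10.77, 114.83], [-161.83, 161.83]. Speed limits (degrees/s): [108.29, 108.29, 136.94, 136.94, 172.46, 172.46, 172.46].

### API

Orientations are given as [roll, pitch, yaw] about the fixed x, y, z axes, in that order (R = Rz(yaw) Ry(pitch) Rx(roll)).
In Python, from station import manip gives the robot as it stands.
- The arm moves only by the shell command python3 -m pendant 'ROWS' [OPENING] [FORCE]. ROWS is text: rows parted by semicolons, each of 4 numbers parted by spaces: the shift along the tool's x, y, z in cm, then the turn about the tool's y in rad. A call has 1 to 5 rows; each row shifts and turns the commanded pose from where the row before left it, along the tool's axes as they then stand; what a row does not reach is not made up. A row lasts 1/8 s, in which the tool goes at most 62.5 mm and 10.7 degrees, less where a joint would pass 70% of its speed; a pose out of reach is approached as far as the arm can. A call is refused whole if a number of a shift passes 6.25 or a number of a turn 0.188, either way. A call with a gripper value outside its range is refused whole. OPENING is the gripper command: -1 is fully open, 1 is shut, values between are in proportion, set as the call begins (- or left out, the last holds). The fingers move at their own pace and stop on an object; FORCE is the grip in N (left out, the last holds). Time passes only in rows, so rows that do not move let the fingers close. It gives the time, the measured TCP pose, the force and the opening at its end, in the units of the state.
- manip.state(): the state, without advancing time (a new reading comes with each control period).
- manip.camera(name): name is "side" or "top" or "wrist"; returns the picture (400x640x3 uint8, blue, green, red); there is no depth.
- manip.camera_model(name): a dict with "fov_y" (degrees; the focal length in pixels is half the picture's height over the tangent of half this angle, whatever the lens; pixels are square), "cx", "cy" (the principal point, pixels), "D" ([k1, k2, p1, p2, k3] as OpenCV has them; the pictures are not rectified), "rvec" (rotation vector, rad) and "tvec" (3), from world to camera coordinates, as OpenCV has them; the wrist camera has in their place "T_tool_cam" (4x4, takes a point from camera to tool coordinates, whose origin is the TCP and whose axes are the tool frame's). Camera axes: x right, y down, z forward; pixel columns grow to the right and rows downward; lengths in m; the calibration is good to about 2 mm. A picture is of the moment at which its call begins: read the wrist's pose just before it. camera_model takes no time and is no camera call.
- manip.sign_off(): hands the job in, once; it reports no verdict.
The state is a dict: "time_s": time; "joint_pos": joint angles; "joint_velocities": joint speeds; "joint_torque": joint torques, N m; "eef_pos": TCP position; "orientation": TCP orientation; "wrist_force": force on the tool from outside, world axes, zero at the start; "torque": the same for the moment, N m; "width": finger opening in m.
Only numpy, scipy, OpenCV 4.12 (cv2) and the standard library are available. Lean on these libraries where they do the work, as an engineer would, in place of code of your own. Each camera call takes 0.05 s, during which the arm holds its last target. There are 200 camera calls.

### The job

Put the four loose wrench sockets away: stand each one upright in the round well of the wooden stand of its own size, the smallest socket in the smallest stand and so on up to the largest in the largest. Set them down gently without dropping or knocking any over, and leave the collar and the hex nut where they lie.

Things in the scene. Friction and masses are not known exactly. Their poses are not given: they have to be found in the camera images.
- socket_a: the smallest of four wrench sockets: loose upright chromed-steel cylinder, 22 mm diameter, 42 mm tall, with a dark band round it and a black square drive recess in its top; starts standing on the bench; origin at the centre of its underside, z up along its axis
- socket_b: the second smallest of four wrench sockets: loose upright chromed-steel cylinder, 30 mm diameter, 48 mm tall, with a dark band round it and a black square drive recess in its top; starts standing on the bench; origin at the centre of its underside, z up along its axis
- socket_c: the second largest of four wrench sockets: loose upright chromed-steel cylinder, 40 mm diameter, 54 mm tall, with a dark band round it and a black square drive recess in its top; starts standing on the bench; origin at the centre of its underside, z up along its axis
- socket_d: the largest of four wrench sockets: loose upright chromed-steel cylinder, 52 mm diameter, 62 mm tall, with a dark band round it and a black square drive recess in its top; starts standing on the bench; origin at the centre of its underside, z up along its axis
- stand_a: the smallest of four socket stands: square plywood block fixed to the bench, 50 mm square, 16 mm tall, with one round well, 38 mm diameter and 10 mm deep, in the middle of its top, its floor lined in black (well floor 6 mm above the bench); origin at the centre of its underside, on the well's axis, z up, x and y along its sides
- stand_b: the second smallest of four socket stands: square plywood block fixed to the bench, 58 mm square, 16 mm tall, with one round well, 46 mm diameter and 10 mm deep, in the middle of its top, its floor lined in black (well floor 6 mm above the bench); origin at the centre of its underside, on the well's axis, z up, x and y along its sides
- stand_c: the second largest of four socket stands: square plywood block fixed to the bench, 68 mm square, 16 mm tall, with one round well, 56 mm diameter and 10 mm deep, in the middle of its top, its floor lined in black (well floor 6 mm above the bench); origin at the centre of its underside, on the well's axis, z up, x and y along its sides
- stand_d: the largest of four socket stands: square plywood block fixed to the bench, 80 mm square, 16 mm tall, with one round well, 68 mm diameter and 10 mm deep, in the middle of its top, its floor lined in black (well floor 6 mm above the bench); origin at the centre of its underside, on the well's axis, z up, x and y along its sides
- collar: bystander: dark steel spacer collar lying flat, a plain ring, 42 mm outer diameter, 26 mm through hole, 22 mm tall, loose; origin at the centre of its underside, z up
- nut: bystander: big steel hexagon nut lying flat, 46 mm across flats (53 mm across corners), 30 mm through hole, 22 mm tall, loose; origin at the centre of its underside, z up
There are look-alikes about, which are no part of the job. Leave any green or yellow look-alike of the socket_c alone.

How it is judged:
By the outcome, as a careful person would: the job done as asked, in the order asked, and still so for the second after the job is handed in, with the robot touching nothing.
It also fails if it takes over 96 s, if anything falls off the work surface, if the arm or the gripper's body presses on something with over 40 N, if the wrist force passes 120 N, or if a joint passes its speed limit or range.

## Working session

There is one attempt and no reset: what is moved stays moved. The work goes in short steps, Python scripts to look and compute and a shell command to move; the robot and the scene stay as the last step left them, time stands still between calls to the robot, and variables do not carry over. Pictures are saved under pics/ and viewed, about 12 in all and at most 16, crops included, and the job is handed in when it is done.

```bash
mkdir -p pics; ls
python3 - <<'E'
from station import manip
import cv2
s=manip.state(); print(s)
for n in("side","top","wrist"):
    print(n,manip.camera_model(n)); cv2.imwrite(f"pics/{n}0.png",manip.camera(n))
E
```

```text
pics
{'time_s': 0.0, 'joint_pos': array([71.41864842, 23.94893178, -0.59020436, 92.48546658,  0.26898514,
       63.63898761, -3.03554658]), 'joint_velocities': array([0.02279788, 0.05029005, 0.02684404, 0.01703981, 0.06411598,
       0.04496699, 0.02947669]), 'joint_torque': array([-2.75661314e-04, -8.51264048e+01,  6.37930892e-01, -4.25987649e+01,
       -4.89965617e-02,  1.86646509e-02,  1.80150496e-04]), 'eef_pos': array([ 0.17428674, -0.59980575,  0.204816  ]), 'orientation': array([-9.00051020e+01,  7.18398973e-02, -7.37950638e+01]), 'wrist_force': array([-0.15842806,  0.93823267,  0.01412862]), 'torque': array([-0.04645112,  0.04675073,  0.05165711]), 'width': 0.09394776875400254}
side {'fov_y': 53.80773189053222, 'cx': 317.2111589493496, 'cy': 193.84608110968819, 'D': array([0.01008803, 0.        , 0.        , 0.        , 0.        ]), 'rvec': array([ 0.05680573, -2.77295681,  1.44801422]), 'tvec': array([0.47933349, 0.07448078, 0.84274434])}
top {'fov_y': 54.21826621682379, 'cx': 310.63886997365864, 'cy': 200.99179921746216, 'D': array([-0.07542206,  0.        ,  0.        ,  0.        ,  0.        ]), 'rvec': array([ 2.17526647, -2.11230653,  0.16101523]), 'tvec': array([-0.03717657,  0.50289242,  0.8387271 ])}
wrist {'fov_y': 68.832384420215, 'cx': 315.9448661486374, 'cy': 197.58069110574772, 'D': array([-0.05330684,  0.        ,  0.        ,  0.        ,  0.        ]), 'T_tool_cam': array([[ 9.99999073e-01,  3.39906958e-04, -1.31832807e-03,
         2.97703155e-04],
       [ 1.36143939e-03, -2.47601612e-01,  9.68860975e-01,
        -1.79154132e-01],
       [ 2.90243120e-06, -9.68861872e-01, -2.47601845e-01,
         7.11174894e-02],
       [ 0.00000000e+00,  0.00000000e+00,  0.00000000e+00,
         1.00000000e+00]])}
```

View pics/top0.png

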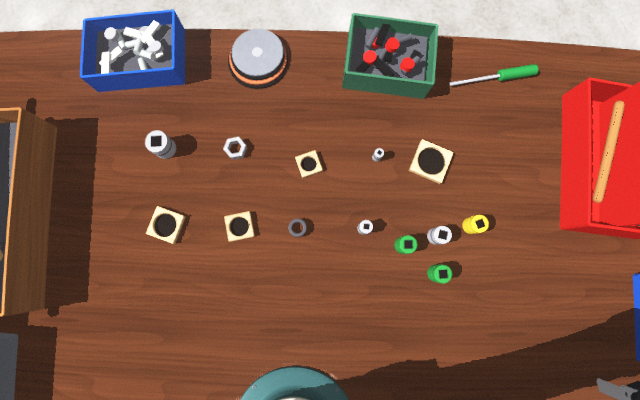

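View pics/side0.png

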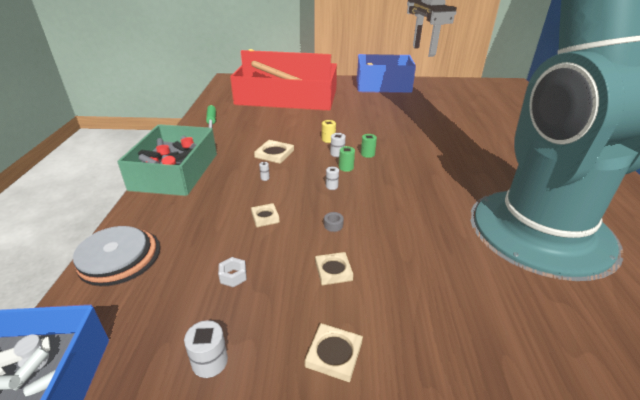

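Candidates in the top view:
- **Chrome sockets:** a (378,154), b (366,227), c (440,234), d (157,143). c is the second largest and sits among the green look-alikes at (405,244) and (441,273) and the yellow one at (476,223).
- **Stands:** a (308,163), b (239,226), c (166,225), d (432,161).
- **Bystanders:** nut (235,147), collar (298,227).

I'll check these with a silhouette fit and one close crop.

```bash
cat > h.py <<'E'
import numpy as np, cv2
from scipy.optimize import minimize
from scipy.spatial.transform import Rotation as R
from station import manip
W,H=640,400
def cam(n,st=None):
    m=manip.camera_model(n); f=H/2/np.tan(np.radians(m["fov_y"])/2)
    K=np.array([[f,0,m["cx"]],[0,f,m["cy"]],[0,0,1]])
    if n=="wrist":
        T=np.eye(4); T[:3,:3]=R.from_euler("xyz",st["orientation"],degrees=True).as_matrix(); T[:3,3]=st["eef_pos"]
        C=np.linalg.inv(T@m["T_tool_cam"]); rv=cv2.Rodrigues(C[:3,:3])[0]; tv=C[:3,3]
    else: rv,tv=m["rvec"],m["tvec"]
    return K,m["D"],rv,np.array(tv)
def proj(c,P): return cv2.projectPoints(np.asarray(P,float).reshape(-1,1,3),c[2],c[3],c[0],c[1])[0].reshape(-1,2)
def ray(c,uv,z):
    p=cv2.undistortPoints(np.array([[uv]],float),c[0],c[1]).ravel()
    Rm=cv2.Rodrigues(np.array(c[2]))[0]; o=-Rm.T@c[3]; d=Rm.T@np.array([*p,1]); return (o+d*(z-o[2])/d[2])
t=np.linspace(0,2*np.pi,48,endpoint=False)
def cyl(x,y,r,h): return np.vstack([np.c_[x+r*np.cos(t),y+r*np.sin(t),0*t+z] for z in(0,h)])
def box(x,y,w,h,a):
    q=a+np.pi/4+np.arange(4)*np.pi/2; r=w/np.sqrt(2)
    return np.vstack([np.c_[x+r*np.cos(q),y+r*np.sin(q),0*q+z] for z in(0,h)])
S=8
def fit(c,mask,kind,size,h,x0):
    ys,xs=np.nonzero(mask); o=np.array([xs.min()-8,ys.min()-8]); e=np.array([xs.max()+9,ys.max()+9])
    sub=mask[o[1]:e[1],o[0]:e[0]]
    hull=cv2.convexHull(np.vstack([np.c_[xs+dx,ys+dy] for dx in(-.5,.5) for dy in(-.5,.5)]).astype(np.float32)).reshape(-1,2)
    sh=(sub.shape[0]*S,sub.shape[1]*S)
    def ren(p):
        im=np.zeros(sh,np.uint8); cv2.fillConvexPoly(im,np.round(((p-o+.5)*S-.5)*16).astype(np.int32),1,shift=4); return im
    M=ren(hull)
    def cost(v):
        P=cyl(*v[:2],size/2,h) if kind=="c" else box(*v[:2],size,h,v[2])
        m=ren(cv2.convexHull(proj(c,P).astype(np.float32)).reshape(-1,2))
        return 1-(m&M).sum()/(m|M).sum()
    best=None
    for a in ([0] if kind=="c" else np.radians([-30,0,30])):
        v=[*x0,a][:2 if kind=="c" else 3]
        s=np.array([v]+[np.add(v,d) for d in np.diag([.006,.006,.2][:len(v)])])
        r=minimize(cost,v,method="Nelder-Mead",options=dict(initial_simplex=s,xatol=1e-5,fatol=1e-5))
        if best is None or r.fun<best.fun: best=r
    return best
def pick(mask,uv,rad=12):
    n,l,st,ce=cv2.connectedComponentsWithStats(mask.astype(np.uint8))
    i=min(range(1,n),key=lambda i:np.hypot(*(ce[i]-uv))+(1e3 if st[i,4]<25 else 0)); return l==i
E
cat > loc.py <<'E'
from h import *
soc=dict(a=(22,42),b=(30,48),c=(40,54),d=(52,62)); std=dict(a=50,b=58,c=68,d=80)
top=dict(a=(378,154),b=(366,227),c=(440,234),d=(157,143)); ts=dict(a=(308,163),b=(239,226),c=(166,225),d=(432,161))
C=cam("top"); Sd=cam("side")
I=cv2.imread("pics/top0.png"); J=cv2.imread("pics/side0.png")
def masks(I):
    h,s,v=cv2.split(cv2.cvtColor(I,cv2.COLOR_BGR2HSV))
    k=np.ones((3,3),np.uint8)
    return (s<50)&(v>75),(h>10)&(h<32)&(s>35)&(s<125)&(v>150)
g,w=masks(I); g2,w2=masks(J)
for kind,dat,px,m,m2 in(("c",soc,top,g,g2),("b",std,ts,w,w2)):
  for k in "abcd":
    sz,hh=(dat[k][0]/1e3,dat[k][1]/1e3) if kind=="c" else (dat[k]/1e3,.016)
    x0=ray(C,px[k],hh)[:2]
    r=fit(C,pick(m,px[k]),kind,sz,hh,x0)
    uv=proj(Sd,[[*r.x[:2],hh/2]])[0]
    q=fit(Sd,pick(m2,uv),kind,sz,hh,r.x[:2])
    print(kind,k,"top",r.x.round(4),round(r.fun,3),"side",q.x.round(4),round(q.fun,3))
for n,uv,z in(("collar",(298,227),.022),("nut",(235,147),.022),("g1",(405,244),.054),("g2",(441,273),.054),("y",(476,223),.054)): print(n,ray(C,uv,z).round(3))
a=cv2.resize(I[185:300,340:510],None,fx=4,fy=4,interpolation=cv2.INTER_CUBIC); cv2.imwrite("pics/cropc.png",a)
E
python3 loc.py
```

```text
c a top [ 0.6205 -0.1756] 0.088 side [ 0.6207 -0.1721] 0.095
c b top [ 0.4505 -0.1456] 0.085 side [ 0.4496 -0.143 ] 0.068
c c top [ 0.4359 -0.3144] 0.042 side [ 0.4365 -0.3119] 0.119
c d top [0.628  0.3323] 0.04 side [0.6269 0.3333] 0.04
b a top [ 0.5976 -0.0142  0.3982] 0.094 side [ 0.5927 -0.0059  0.5456] 0.665
b b top [0.4447 0.1416 0.2067] 0.084 side [0.4456 0.1624 0.2917] 0.562
b c top [ 0.4422  0.3154 -0.3158] 0.057 side [ 0.4424  0.317  -0.3309] 0.141
b d top [ 0.6124 -0.3047  1.2264] 0.083 side [ 0.6137 -0.2956 -0.5301] 0.647
collar [0.446 0.004 0.022]
nut [0.629 0.158 0.022]
g1 [ 0.413 -0.231  0.054]
g2 [ 0.352 -0.309  0.054]
y [ 0.463 -0.39   0.054]
```

View pics/cropc.png

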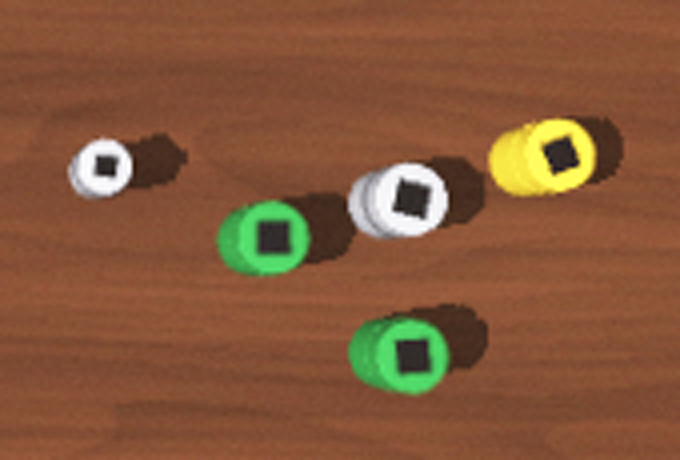

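Crop: the chrome c at crop (408,200) is the grey one, with green at (270,238) and (413,357) and yellow at (560,155). The ray and fit results agree to about 3 mm. I'll turn the tool to yaw 0, so tool x = world x and tool z = world y, then go to hover over a.

```bash
python3 -m pendant '0 0 0 -0.184;0 0 0 -0.184;0 0 0 -0.184;0 0 0 -0.184;0 0 0 -0.184'
python3 -m pendant '0 0 0 -0.184;0 0 0 -0.184;4 0 4 0;4 0 4 0;4 0 4 0'
python3 -m pendant '4 0 4 0;4 0 4 0;4 0 4 0;4 0 4 0;4 0 4 0'
python3 -m pendant '4 0 4 0;4 0 3 0;4.5 0 3 0;0 0 0 0;0 0 0 0'
cat > wf.py <<'E'
# usage: wf.py NAME (kind letter size h x y)...  wrist picture + silhouette fits, given rough positions
from h import *; import sys
s=manip.state(); I=manip.camera("wrist"); cv2.imwrite(f"pics/{sys.argv[1]}.png",I); C=cam("wrist",s)
print("TCP",s["eef_pos"].round(4),"rpy",s["orientation"].round(2),"w",round(s["width"],4),"t",round(s["time_s"],2))
h,sa,v=cv2.split(cv2.cvtColor(I,cv2.COLOR_BGR2HSV))
m={"c":(sa<50)&(v>75),"b":(h>10)&(h<32)&(sa>35)&(sa<125)&(v>150)}
A=sys.argv[2:]
for i in range(0,len(A),5):
    k=A[i]; sz,hh,x,y=map(float,A[i+1:i+5]); uv=proj(C,[[x,y,hh]])[0]
    r=fit(C,pick(m[k],uv),k,sz,hh,(x,y)); print(k,sz,uv.round(),r.x.round(4),round(r.fun,3))
E
python3 wf.py w1 c .022 .042 .6205 -.174
```

```text
time_s: 0.78
eef_pos: [0.1743, -0.6, 0.2052]
orientation: [-90.0, 0.0, -20.7]
wrist_force: [-0.6, 0.2, -1.3]
width: 0.0937
time_s: 1.4
eef_pos: [0.2953, -0.4787, 0.2053]
orientation: [-90.0, 0.0, -0.0]
wrist_force: [0.1, 0.3, -0.4]
width: 0.0937
time_s: 2.02
eef_pos: [0.4954, -0.2788, 0.2054]
orientation: [-90.0, 0.0, -0.0]
wrist_force: [1.5, -0.5, 0.3]
width: 0.0939
time_s: 2.65
eef_pos: [0.619, -0.1804, 0.2049]
orientation: [-90.0, 0.1, 0.0]
wrist_force: [-0.9, -0.5, -0.4]
width: 0.0941
TCP [ 0.619  -0.1804  0.2049] rpy [-8.999e+01  5.000e-02  0.000e+00] w 0.0941 t 2.65
c 0.022 [318. 180.] [ 0.619  -0.1753] 0.052
```

View pics/w1.png

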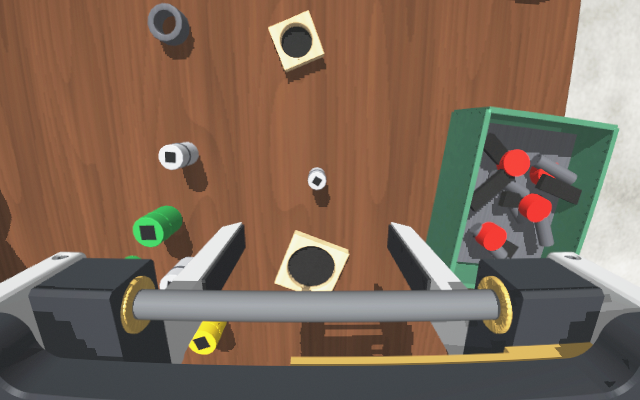

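The wrist view shows socket a at (318,180), stand d at (312,265) and stand a at (297,42). The fit gives a ≈ (0.6195,-0.175). Now I'll descend and grip.

```bash
python3 -m pendant '0.1 4 0.5 0;0 5 0 0;0 5 0 0;0 3 0 0;0 1.5 0 0' -0.2
python3 -m pendant '0 0.5 0 0;0 0 0 0;0 0 0 0' 
python3 -m pendant '0 0 0 0;0 0 0 0;0 0 0 0;0 0 0 0;0 0 0 0' 1 40
python3 -m pendant '0 0 0 0;0 0 0 0'
```

```text
time_s: 3.32
eef_pos: [0.6192, -0.1761, 0.0192]
orientation: [-90.0, 0.1, -0.1]
wrist_force: [0.8, 0.1, 0.3]
width: 0.0565
time_s: 3.7
eef_pos: [0.621, -0.1754, 0.0166]
orientation: [-90.0, -0.1, -0.0]
wrist_force: [-1.1, -0.6, 0.1]
width: 0.0566
time_s: 4.32
eef_pos: [0.6204, -0.1751, 0.0154]
orientation: [-90.0, 0.0, 0.0]
wrist_force: [-0.9, 0.1, 1.3]
width: 0.0213
time_s: 4.58
eef_pos: [0.6204, -0.1751, 0.0155]
orientation: [-90.0, 0.0, 0.0]
wrist_force: [-0.3, -0.0, 1.7]
width: 0.0208
```

```bash
python3 -m pendant '0 -2 0 0;0 -4 0 0;0 -4 0 0;-1 0 4 0;-1 0 4 0'
python3 -m pendant '0 0 0 0;0 0 0 0;0 0 0 0' 
python3 wf.py w2 b .05 .016 .598 -.014 b .058 .016 .4447 .1416
```

```text
time_s: 5.2
eef_pos: [0.6005, -0.0944, 0.1173]
orientation: [-90.0, -0.1, -0.0]
wrist_force: [0.2, 0.0, -1.6]
width: 0.0211
time_s: 5.58
eef_pos: [0.6006, -0.0963, 0.1157]
orientation: [-90.0, -0.0, -0.1]
wrist_force: [0.3, 0.2, -0.5]
width: 0.0211
TCP [ 0.6006 -0.0963  0.1157] rpy [-9.002e+01 -1.000e-02 -8.000e-02] w 0.0211 t 5.58
b 0.05 [314. 111.] [ 0.5953 -0.0133  0.3742] 0.092
b 0.058 [133. -72.] [ 0.4447  0.1416 -0.5236] 1.0
```

View pics/w2.png

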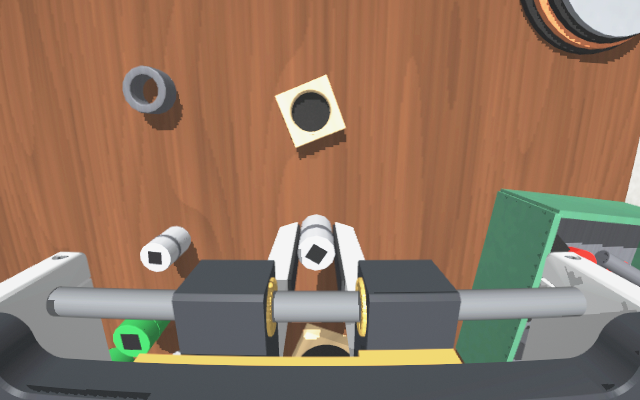

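The wrist view shows a held upright at (317,245) and stand a's well at (311,110). I'll move over it and lower.

```bash
python3 -m pendant '-0.2 0 3 0;-0.2 0 4 0;0 0 1.3 0;0 3 0 0;0 3 0 0'
python3 -m pendant '0 1.5 0 0;0 0 0 0;0 0 0 0;0 0 0 0'
python3 -m pendant '0 0.8 0 0;0 0.5 0 0;0 0.3 0 0;0 0 0 0;0 0 0 0'
python3 - <<'E'
from h import *
I=manip.camera("side"); cv2.imwrite("pics/s1.png",cv2.resize(I[130:290,180:400],None,fx=3,fy=3,interpolation=cv2.INTER_CUBIC))
E
```

```text
time_s: 6.25
eef_pos: [0.5968, -0.0132, 0.0548]
orientation: [-90.0, -0.0, -0.1]
wrist_force: [-0.4, -1.0, -1.0]
width: 0.0212
time_s: 6.75
eef_pos: [0.597, -0.0123, 0.0414]
orientation: [-90.0, -0.1, -0.0]
wrist_force: [-0.2, 0.2, -1.0]
width: 0.0213
time_s: 7.38
eef_pos: [0.5965, -0.0121, 0.0245]
orientation: [-90.0, -0.0, 0.0]
wrist_force: [-0.4, 0.5, -0.9]
width: 0.0213
```

View pics/s1.png

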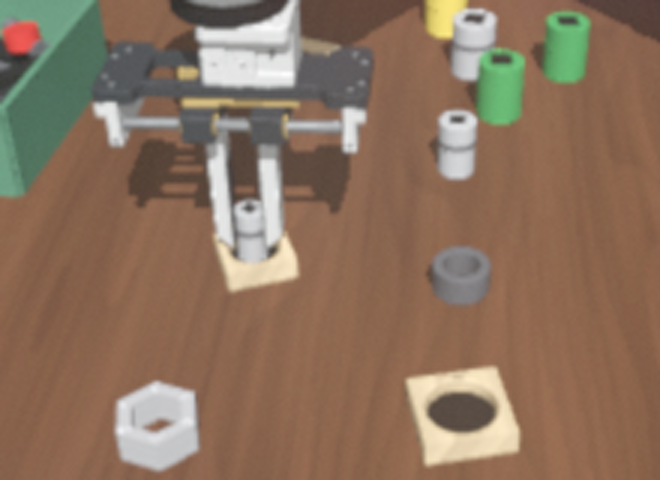

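The side view shows the socket in the well at crop (252,250), so I'll lower the last 3 mm gently.

```bash
python3 -m pendant '0 0.1 0 0;0 0.1 0 0;0 0 0 0;0 0 0 0'
python3 -m pendant '0 0.1 0 0;0 0 0 0;0 0 0 0'
```

```text
time_s: 7.92
eef_pos: [0.5964, -0.0122, 0.0224]
orientation: [-90.0, 0.0, -0.0]
wrist_force: [0.6, 0.4, -1.3]
width: 0.0214
time_s: 8.3
eef_pos: [0.5964, -0.0121, 0.0215]
orientation: [-90.0, -0.0, -0.0]
wrist_force: [-0.1, 0.1, -0.4]
width: 0.0215
```

```bash
python3 -m pendant '0 0.05 0 0;0 0 0 0;0 0 0 0'
python3 -m pendant '0 0 0 0;0 0 0 0;0 0 0 0;0 0 0 0' -0.2
python3 -m pendant '0 -2 0 0;0 -4 0 0;0 -5 0 0;0 -5 0 0;-3 0 -3 0'
python3 -m pendant '-4 0 -4 0;-4 0 -4 0;-3.6 0 -2.3 0;0 0 0 0;0 0 0 0'
python3 wf.py w3 c .030 .048 .450 -.1445
python3 - <<'E'
from h import *
a=manip.camera("top")[130:260,280:480]; b=manip.camera("side")[130:290,180:400]
z=lambda i:cv2.resize(i,(390,280),interpolation=cv2.INTER_CUBIC)
w=cv2.imread("pics/w3.png")
cv2.imwrite("pics/m3.png",np.hstack([z(a),z(w)]))
E
```

```text
time_s: 8.68
eef_pos: [0.5964, -0.0121, 0.0213]
orientation: [-90.0, -0.0, 0.0]
wrist_force: [-3.1, -1.2, 8.2]
width: 0.0211
time_s: 9.18
eef_pos: [0.5964, -0.0121, 0.0209]
orientation: [-90.0, 0.0, -0.0]
wrist_force: [0.3, 0.1, 0.4]
width: 0.0551
time_s: 9.8
eef_pos: [0.5688, -0.0401, 0.1859]
orientation: [-90.0, -0.4, 0.2]
wrist_force: [-0.6, -1.3, -0.9]
width: 0.0565
time_s: 10.42
eef_pos: [0.451, -0.1449, 0.182]
orientation: [-90.0, -0.1, 0.0]
wrist_force: [1.0, -0.4, 0.5]
width: 0.0564
TCP [ 0.451  -0.1449  0.182 ] rpy [-9.003e+01 -8.000e-02  2.000e-02] w 0.0564 t 10.43
c 0.03 [315. 190.] [ 0.4485 -0.1461] 0.036
```

View pics/m3.png

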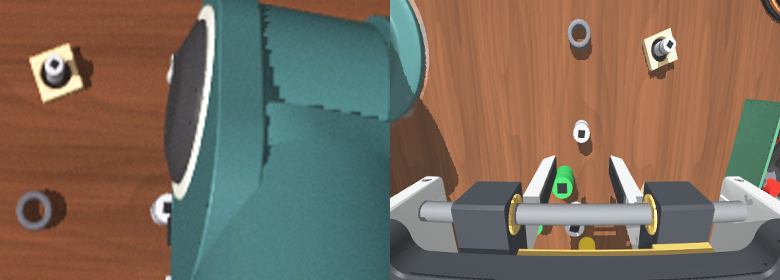

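a stands in its well. Next is b at (0.449,-0.1455).

```bash
python3 -m pendant '-0.15 4 0 0;0 5 0 0;0 4 0 0;0 2.4 0 0;0 1 0 0'
python3 -m pendant '0 0 0 0;0 0 0 0;0 0 0 0' 
python3 -m pendant '0 0 0 0;0 0 0 0;0 0 0 0;0 0 0 0;0 0 0 0' 1 45
python3 -m pendant '0 0 0 0;0 -1 0 0;0 -4 0 0;0 -5 0 0;0 0 3 0'
python3 -m pendant '0 0 4 0;0 0 5 0;0 0 5 0;0 0 3 0;0 0 0 0'
python3 -m pendant '0 0 0 0;0 0 0 0'
python3 wf.py w4 b .058 .016 .4447 .1416
```

```text
time_s: 11.2
eef_pos: [0.4488, -0.1442, 0.0157]
orientation: [-89.9, 0.1, 0.1]
wrist_force: [0.4, -0.3, 0.0]
width: 0.0563
time_s: 11.58
eef_pos: [0.4494, -0.1454, 0.0177]
orientation: [-90.0, -0.1, -0.0]
wrist_force: [-0.9, 0.8, 0.1]
width: 0.0562
time_s: 12.2
eef_pos: [0.4489, -0.1452, 0.017]
orientation: [-90.0, -0.0, 0.0]
wrist_force: [1.0, -0.7, 2.0]
width: 0.0294
time_s: 12.82
eef_pos: [0.4505, -0.1166, 0.1204]
orientation: [-90.1, -0.3, -0.2]
wrist_force: [1.0, -0.0, -1.8]
width: 0.0294
time_s: 13.45
eef_pos: [0.4487, 0.057, 0.1175]
orientation: [-90.0, -0.0, 0.2]
wrist_force: [1.1, -1.1, -1.4]
width: 0.0297
time_s: 13.7
eef_pos: [0.4489, 0.0539, 0.117]
orientation: [-90.0, 0.0, -0.1]
wrist_force: [0.5, 0.3, -2.2]
width: 0.0292
TCP [0.4489 0.0539 0.117 ] rpy [-9.001e+01  1.000e-02 -9.000e-02] w 0.0292 t 13.7
b 0.058 [312. 105.] [0.4438 0.1417 0.228 ] 0.077
```

View pics/w4.png

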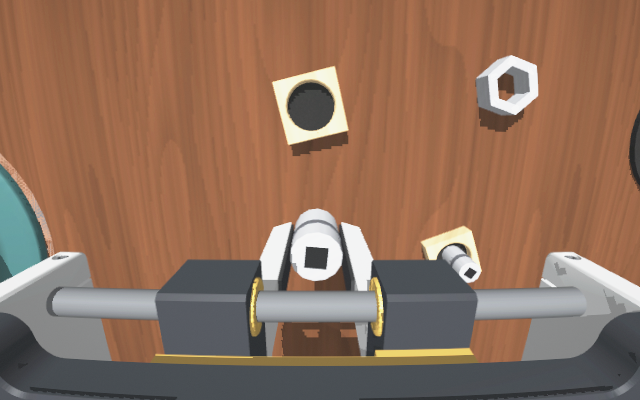

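b is held at (317,250), stand b's well is at (311,105), and a is upright in its stand. I'll place b.

```bash
python3 -m pendant '-0.25 0 4 0;-0.2 0 4 0;0 0 0.8 0;0 3 0 0;0 3 0 0'
python3 -m pendant '0 1.5 0 0;0 0.8 0 0;0 0.5 0 0;0 0.3 0 0;0 0 0 0'
python3 -m pendant '0 0.1 0 0;0 0.05 0 0;0 0 0 0;0 0 0 0'
```

```text
time_s: 14.38
eef_pos: [0.4448, 0.1417, 0.0563]
orientation: [-90.0, -0.0, -0.1]
wrist_force: [-0.4, -0.0, -1.4]
width: 0.0294
time_s: 15.0
eef_pos: [0.4446, 0.1429, 0.0262]
orientation: [-90.0, -0.0, -0.0]
wrist_force: [-0.2, 0.1, -1.3]
width: 0.0297
time_s: 15.5
eef_pos: [0.4444, 0.1429, 0.0245]
orientation: [-90.0, -0.0, -0.0]
wrist_force: [0.3, -1.0, -0.6]
width: 0.0292
```

```bash
python3 -m pendant '0 0.05 0 0;0 0 0 0;0 0 0 0'
python3 -m pendant '0 0.05 0 0;0 0 0 0;0 0 0 0'
python3 -m pendant '0 0.05 0 0;0 0 0 0;0 0 0 0'
```

```text
time_s: 15.88
eef_pos: [0.4444, 0.1429, 0.0239]
orientation: [-90.0, 0.0, 0.0]
wrist_force: [-0.1, 0.7, -0.9]
width: 0.0294
time_s: 16.25
eef_pos: [0.4444, 0.1428, 0.0235]
orientation: [-90.0, 0.0, 0.0]
wrist_force: [-1.3, 0.3, -1.6]
width: 0.029
time_s: 16.62
eef_pos: [0.4444, 0.1429, 0.023]
orientation: [-90.0, -0.0, 0.0]
wrist_force: [-0.3, 0.3, 1.4]
width: 0.0295
```

Force has risen by about 3 N, so b is in contact. I'll release and go to c, keeping the gripper high.

```bash
python3 -m pendant '0 0 0 0;0 0 0 0;0 0 0 0;0 0 0 0' -0.2
python3 -m pendant '0 -2 0 0;0 -4 0 0;0 -5 0 0;0 -6 0 0;0 0 -4 0'
python3 -m pendant '0 0 -6 0;0 0 -6 0;0 0 -6 0;0 0 -6 0;0 0 -6 0'
python3 -m pendant '0 0 -6 0;-0.8 0 -5.7 0;0 0 0 0;0 0 0 0;0 0 0 0' -0.35
python3 wf.py w5 c .040 .054 .436 -.3135
```

```text
time_s: 17.12
eef_pos: [0.4444, 0.1429, 0.0229]
orientation: [-90.0, 0.0, 0.0]
wrist_force: [-0.8, -0.3, 0.5]
width: 0.0562
time_s: 17.75
eef_pos: [0.4462, 0.1049, 0.1968]
orientation: [-89.9, -0.4, 0.2]
wrist_force: [1.3, -0.8, -0.8]
width: 0.0568
time_s: 18.38
eef_pos: [0.4441, -0.1992, 0.1931]
orientation: [-90.0, -0.0, 0.0]
wrist_force: [0.3, 0.4, 0.6]
width: 0.0568
time_s: 19.0
eef_pos: [0.4368, -0.313, 0.1931]
orientation: [-90.0, -0.0, 0.1]
wrist_force: [-0.1, -0.2, 0.2]
width: 0.0633
TCP [ 0.4368 -0.313   0.1931] rpy [-89.99  -0.     0.1 ] w 0.0633 t 19.0
c 0.04 [316. 190.] [ 0.4344 -0.3144] 0.034
```

View pics/w5.png

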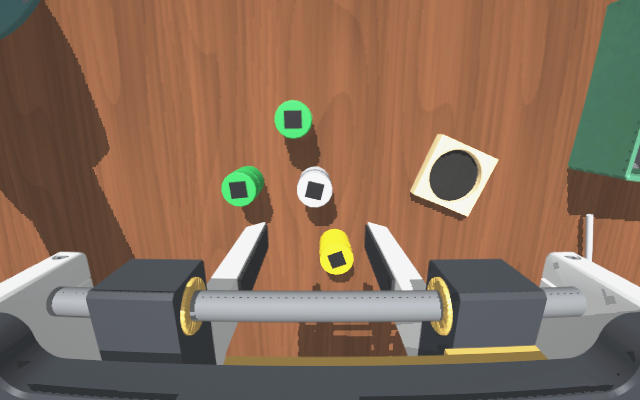

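c (chrome) is at (315,188), with greens at (293,119) and (240,188) and yellow at (337,253). The left finger clears the green by about 20 mm, so I'll descend.

```bash
python3 -m pendant '-0.2 3 -0.1 0;0 5 0 0;0 4 0 0;0 2.5 0 0;0 1.5 0 0'
python3 -m pendant '0 1.3 0 0;0 0 0 0;0 0 0 0' 
python3 -m pendant '0 0 0 0;0 0 0 0;0 0 0 0;0 0 0 0;0 0 0 0' 1 55
python3 -m pendant '0 0 0 0;0 -1 0 0;0 -4 0 0;0 -5 0 0;0 -1 0 0'
python3 -m pendant '0 0 3 0;0 0 5 0;0 0 5 0;0 0 5 0;0 0 5 0'
python3 -m pendant '0 0 5 0;0 0 5 0;0 0 5 0;0 0 5 0;0 0 5 0'
python3 -m pendant '0 0 4 0;0 0 2 0;0 0 0 0;0 0 0 0;0 0 0 0'
python3 wf.py w6 b .068 .016 .4422 .3154
```

```text
time_s: 19.68
eef_pos: [0.4344, -0.3143, 0.032]
orientation: [-90.0, 0.0, 0.1]
wrist_force: [0.4, 0.6, 0.3]
width: 0.0633
time_s: 20.05
eef_pos: [0.4348, -0.3154, 0.0207]
orientation: [-90.0, -0.0, 0.0]
wrist_force: [0.2, 0.2, 0.0]
width: 0.0636
time_s: 20.68
eef_pos: [0.4346, -0.3153, 0.0202]
orientation: [-90.0, -0.0, 0.0]
wrist_force: [0.0, -1.3, 6.1]
width: 0.0394
time_s: 21.3
eef_pos: [0.4354, -0.3158, 0.1331]
orientation: [-90.1, -0.2, 0.0]
wrist_force: [0.8, 0.2, -3.0]
width: 0.0396
time_s: 21.92
eef_pos: [0.4336, -0.0836, 0.1295]
orientation: [-90.0, 0.1, -0.0]
wrist_force: [1.6, 0.3, -2.5]
width: 0.0392
time_s: 22.55
eef_pos: [0.4337, 0.1661, 0.1295]
orientation: [-90.0, 0.0, -0.0]
wrist_force: [0.8, -0.7, -2.6]
width: 0.0391
time_s: 23.18
eef_pos: [0.4345, 0.2238, 0.1298]
orientation: [-90.0, 0.0, -0.1]
wrist_force: [0.1, 0.0, -2.4]
width: 0.0395
TCP [0.4345 0.2238 0.1298] rpy [-9.002e+01  2.000e-02 -8.000e-02] w 0.0395 t 23.18
b 0.068 [324. 102.] [ 0.4411  0.3146 -0.3097] 0.063
```

View pics/w6.png

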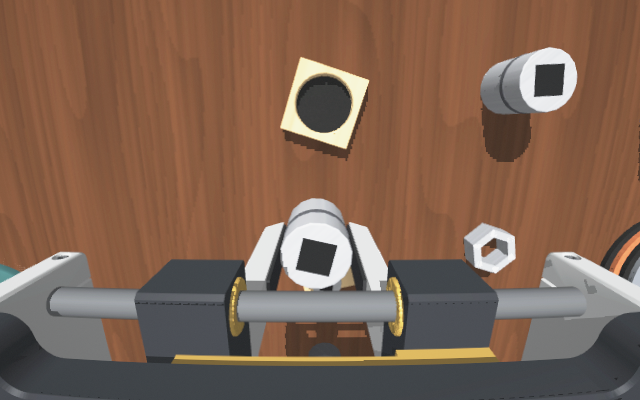

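c is held at (317,250), stand c's well is at (324,102), and socket d stands at (530,78).

```bash
python3 -m pendant '0.4 0 4 0;0.3 0 4 0;0 0 1.1 0;0 3 0 0;0 3 0 0'
python3 -m pendant '0 2 0 0;0 1.2 0 0;0 0.8 0 0;0 0 0 0;0 0 0 0'
python3 -m pendant '0 0.15 0 0;0 0.1 0 0;0 0 0 0;0 0 0 0'
python3 -m pendant '0 0.05 0 0;0 0 0 0;0 0 0 0'
```

```text
time_s: 23.85
eef_pos: [0.4418, 0.3149, 0.0693]
orientation: [-90.0, -0.0, -0.1]
wrist_force: [0.1, -0.0, -2.1]
width: 0.0395
time_s: 24.48
eef_pos: [0.4417, 0.3161, 0.0306]
orientation: [-90.0, -0.0, -0.0]
wrist_force: [-0.2, -0.2, -2.0]
width: 0.0389
time_s: 24.98
eef_pos: [0.4414, 0.3159, 0.0275]
orientation: [-90.0, 0.0, -0.0]
wrist_force: [0.3, -0.8, -4.0]
width: 0.0396
time_s: 25.35
eef_pos: [0.4414, 0.3159, 0.027]
orientation: [-90.0, 0.0, 0.0]
wrist_force: [1.4, 0.0, -2.2]
width: 0.0391
```

```bash
python3 -m pendant '0 0.05 0 0;0 0 0 0;0 0 0 0'
python3 -m pendant '0 0.05 0 0;0 0 0 0;0 0 0 0'
```

```text
time_s: 25.72
eef_pos: [0.4414, 0.3158, 0.0265]
orientation: [-90.0, 0.0, -0.0]
wrist_force: [0.8, 0.7, -2.1]
width: 0.0394
time_s: 26.1
eef_pos: [0.4414, 0.3159, 0.0262]
orientation: [-90.0, -0.0, -0.0]
wrist_force: [-1.3, -2.8, 6.3]
width: 0.039
```

c is in contact. I'll release and go to d.

```bash
python3 -m pendant '0 0 0 0;0 0 0 0;0 0 0 0;0 0 0 0' -0.3
python3 -m pendant '0 -2 0 0;0 -4 0 0;0 -5 0 0;0 -6 0 0;4 0 0 0'
python3 -m pendant '6 0 0 0;6 0 1 0;2.6 0 0.6 0;0 0 0 0;0 0 0 0' -0.7
python3 wf.py w7 c .052 .062 .6275 .3325 c .04 .06 .4414 .316
```

```text
time_s: 26.6
eef_pos: [0.4414, 0.3159, 0.0259]
orientation: [-90.0, 0.0, 0.0]
wrist_force: [0.2, -1.1, -0.0]
width: 0.061
time_s: 27.22
eef_pos: [0.4819, 0.3181, 0.2029]
orientation: [-89.8, -0.5, 0.2]
wrist_force: [0.9, -0.6, -0.1]
width: 0.0612
time_s: 27.85
eef_pos: [0.6266, 0.3321, 0.1969]
orientation: [-90.0, 0.0, 0.0]
wrist_force: [-0.5, 0.9, 0.1]
width: 0.0796
TCP [0.6266 0.3321 0.1969] rpy [-8.996e+01  0.000e+00  5.000e-02] w 0.0796 t 27.85
c 0.052 [317. 190.] [0.6264 0.3325] 0.026
c 0.04 [154. 203.] [0.4403 0.3172] 0.238
```

View pics/w7.png

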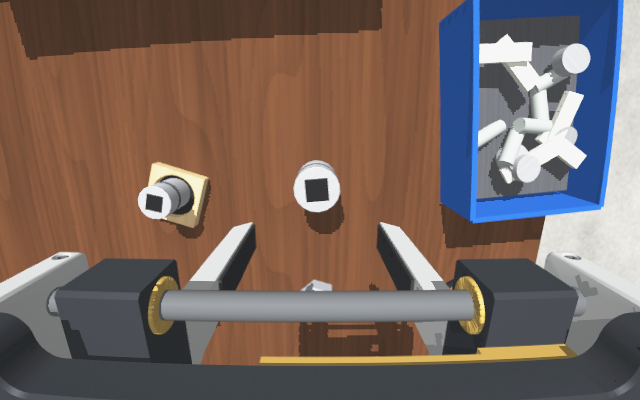

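d is at (317,188), fitted at (0.6264,0.3325), and c stands in its well at (175,190). I'll grasp d, and fit stand d from the earlier w5 and w1 pictures.

```bash
python3 -m pendant '0 4 0 0;0 5 0 0;0 4 0 0;0 2.5 0 0;0 1 0 0'
python3 -m pendant '0 0.8 0 0;0 0 0 0;0 0 0 0' 
python3 -m pendant '0 0 0 0;0 0 0 0;0 0 0 0;0 0 0 0;0 0 0 0' 1 60
python3 -m pendant '0 0 0 0;0 0 0 0;0 -1 0 0;0 -3 0 0;0 -4 0 0'
python3 -m pendant '0 -4 0 0;0 0 0 0;0 0 0 0'
python3 - <<'E'
from h import *
for f,p,a in(("w5",(.4368,-.313,.1931),(-89.99,0,.1)),("w1",(.619,-.1804,.2049),(-89.99,.05,0))):
    I=cv2.imread(f"pics/{f}.png"); h,sa,v=cv2.split(cv2.cvtColor(I,cv2.COLOR_BGR2HSV))
    C=cam("wrist",dict(eef_pos=p,orientation=a)); uv=proj(C,[[.6124,-.3047,.016]])[0]
    r=fit(C,pick((h>10)&(h<32)&(sa>35)&(sa<125)&(v>150),uv),"b",.08,.016,(.6124,-.3047)); print(f,uv,r.x,r.fun)
E
```

```text
time_s: 28.52
eef_pos: [0.627, 0.3318, 0.0306]
orientation: [-90.0, 0.0, 0.0]
wrist_force: [-0.6, -0.1, 0.3]
width: 0.0799
time_s: 28.9
eef_pos: [0.6278, 0.3321, 0.0239]
orientation: [-90.0, -0.1, -0.0]
wrist_force: [0.1, 0.5, -0.4]
width: 0.0799
time_s: 29.52
eef_pos: [0.6273, 0.3319, 0.023]
orientation: [-90.0, 0.0, 0.0]
wrist_force: [-1.0, -0.4, 2.5]
width: 0.0515
time_s: 30.15
eef_pos: [0.6267, 0.3314, 0.1031]
orientation: [-90.0, 0.1, 0.0]
wrist_force: [1.3, 0.1, -5.2]
width: 0.0512
time_s: 30.52
eef_pos: [0.6269, 0.3314, 0.1419]
orientation: [-90.0, 0.1, 0.0]
wrist_force: [0.0, 0.0, -4.1]
width: 0.051
w5 [456.71157579 176.51407194] [ 0.59971717 -0.29868398  0.42374828] 0.444126140695391
w1 [311.76425872 268.68556242] [ 0.61025832 -0.30238413  1.19495502] 0.08440111925093496
```

```bash
python3 -m pendant '0 0 -2 0;0 0 -4 0;0 0 -5 0;0 0 -5 0;0 0 -5 0'
python3 -m pendant '0 0 -5 0;0 0 -5 0;0 0 -5 0;0 0 -5 0;0 0 -5 0'
python3 -m pendant '-0.5 0 -5 0;-0.5 0 -5 0;-0.5 0 -5 0;0 0 -5 0;0 0 -4 0'
python3 -m pendant '0 0 -2.5 0;0 0 0 0;0 0 0 0;0 0 0 0'
python3 wf.py w8 b .08 .016 .6115 -.304
```

```text
time_s: 31.15
eef_pos: [0.6266, 0.1188, 0.1417]
orientation: [-90.0, 0.1, -0.0]
wrist_force: [1.3, -1.1, -4.7]
width: 0.0513
time_s: 31.78
eef_pos: [0.6261, -0.1308, 0.1418]
orientation: [-90.0, 0.1, -0.1]
wrist_force: [0.2, -0.4, -4.7]
width: 0.0515
time_s: 32.4
eef_pos: [0.6104, -0.3712, 0.1415]
orientation: [-90.0, 0.1, -0.1]
wrist_force: [-0.8, 0.9, -4.6]
width: 0.0514
time_s: 32.9
eef_pos: [0.6124, -0.3922, 0.1427]
orientation: [-90.0, 0.0, 0.1]
wrist_force: [0.4, -0.1, -5.7]
width: 0.0515
TCP [ 0.6124 -0.3922  0.1427] rpy [-8.997e+01  2.000e-02  6.000e-02] w 0.0515 t 32.9
b 0.08 [316. 106.] [ 0.6109 -0.3033 -0.3826] 0.059
```

View pics/w8.png

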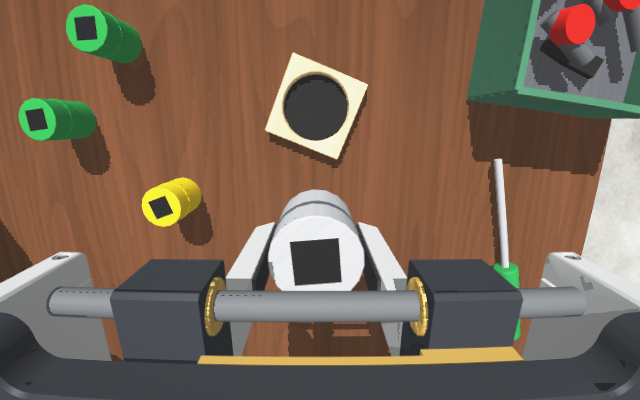

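d is held upright at (318,255) and stand d's well is at (315,106). I'll place d.

```bash
python3 -m pendant '-0.1 0 4 0;0 0 3.5 0;0 0 1.35 0;0 3 0 0;0 3 0 0'
python3 -m pendant '0 2 0 0;0 1.5 0 0;0 1 0 0;0 0.3 0 0;0 0 0 0'
python3 -m pendant '0 0.1 0 0;0 0.1 0 0;0 0 0 0;0 0 0 0'
python3 -m pendant '0 0.05 0 0;0 0 0 0;0 0 0 0'
```

```text
time_s: 33.58
eef_pos: [0.6115, -0.305, 0.0826]
orientation: [-90.1, -0.0, 0.0]
wrist_force: [0.8, -0.5, -5.5]
width: 0.0513
time_s: 34.2
eef_pos: [0.6117, -0.3048, 0.0353]
orientation: [-90.0, -0.0, -0.0]
wrist_force: [-0.5, 0.1, -4.9]
width: 0.0515
time_s: 34.7
eef_pos: [0.6114, -0.3047, 0.033]
orientation: [-90.0, 0.0, -0.0]
wrist_force: [0.2, 0.1, -4.4]
width: 0.0513
time_s: 35.08
eef_pos: [0.6114, -0.3046, 0.0324]
orientation: [-90.0, 0.0, 0.0]
wrist_force: [0.2, -0.6, -5.3]
width: 0.051
```

```bash
python3 -m pendant '0 0.1 0 0;0 0.1 0 0;0 0 0 0;0 0 0 0'
python3 -m pendant '0 0.05 0 0;0 0 0 0;0 0 0 0'
```

```text
time_s: 35.58
eef_pos: [0.6114, -0.3046, 0.0304]
orientation: [-90.0, 0.0, 0.0]
wrist_force: [0.0, -0.4, -5.2]
width: 0.0512
time_s: 35.95
eef_pos: [0.6114, -0.3046, 0.0299]
orientation: [-90.0, 0.0, 0.0]
wrist_force: [-0.1, -0.8, -4.5]
width: 0.0515
```

```bash
python3 -m pendant '0 0.05 0 0;0 0 0 0;0 0 0 0'
python3 -m pendant '0 0.05 0 0;0 0 0 0;0 0 0 0'
```

```text
time_s: 36.33
eef_pos: [0.6114, -0.3047, 0.0294]
orientation: [-90.0, 0.0, -0.0]
wrist_force: [0.4, 0.2, -5.5]
width: 0.0511
time_s: 36.7
eef_pos: [0.6114, -0.3047, 0.029]
orientation: [-90.0, -0.0, 0.0]
wrist_force: [-1.8, 0.7, -1.2]
width: 0.0511
```

Force has risen by 4 N, so d is in contact. I'll release, retreat and take the final checks.

```bash
python3 -m pendant '0 0.03 0 0;0 0 0 0;0 0 0 0'
python3 -m pendant '0 0 0 0;0 0 0 0;0 0 0 0;0 0 0 0' -0.7
python3 -m pendant '0 -2 0 0;0 -4 0 0;0 -5 0 0;0 -6 0 0;-3 0 -3 0'
python3 -m pendant '-6 0 -6 0;-6 0 -6 0;-6 0 -6 0;-6 0 -6 0;-4 0 -4 0'
python3 -m pendant '-6 0 -1 0;-4 0 0 0;0 0 0 0;0 0 0 0'
python3 - <<'E'
from h import *
a=manip.camera("top"); b=manip.camera("side"); print(manip.state()["time_s"])
cv2.imwrite("pics/f_top.png",a); cv2.imwrite("pics/f_side.png",b)
z=lambda i:cv2.resize(i,(800,300),interpolation=cv2.INTER_CUBIC)
cv2.imwrite("pics/f.png",np.vstack([z(a[110:290,110:500]),z(b[120:390,170:400])[:, :]]))
import numpy as np
for n,k in(("top0","f_top"),):
    I=cv2.imread(f"pics/{n}.png").astype(int); d=np.abs(I-a).max(2)
    for nm,(u,v) in dict(collar=(298,227),nut=(235,147),g1=(403,244),g2=(438,273),y=(474,223)).items(): print(nm,d[v-14:v+15,u-14:u+15].max())
E
```

```text
time_s: 37.08
eef_pos: [0.6114, -0.3046, 0.0291]
orientation: [-90.0, -0.0, 0.0]
wrist_force: [-4.5, 2.3, 5.1]
width: 0.0513
time_s: 37.58
eef_pos: [0.6114, -0.3047, 0.0286]
orientation: [-90.0, -0.0, -0.0]
wrist_force: [-0.3, -0.2, 0.2]
width: 0.0796
time_s: 38.2
eef_pos: [0.585, -0.3326, 0.2053]
orientation: [-90.2, -0.5, 0.3]
wrist_force: [-0.1, -0.4, -1.3]
width: 0.0799
time_s: 38.83
eef_pos: [0.3629, -0.553, 0.2004]
orientation: [-90.1, -0.0, -0.0]
wrist_force: [0.2, 0.0, -0.2]
width: 0.0798
time_s: 39.33
eef_pos: [0.2655, -0.5614, 0.1998]
orientation: [-90.1, -0.0, 0.0]
wrist_force: [1.5, -0.4, 0.2]
width: 0.0802
39.425
collar 12
nut 11
g1 10
g2 11
y 65
```

View pics/f.png

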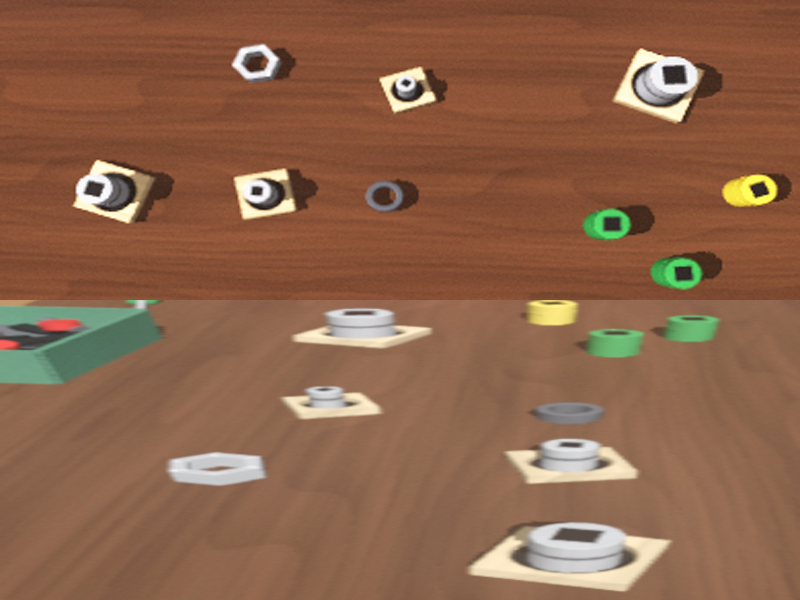

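All four sockets stand in their wells. The yellow window's difference of 65 probably comes from c's vanished shadow at its left edge, so I'll check a narrower window and then sign off.

Run:
```python
from h import *
d=np.abs(cv2.imread("pics/top0.png").astype(int)-cv2.imread("pics/f_top.png")).max(2)
print(d[209:238,464:489].max(), np.abs(manip.state()["joint_velocities"]).max())
if d[209:238,464:489].max()<25: print(manip.sign_off())
```

```text
11 0.41090796461329154
the job is handed in; nothing more can be done
None
```

All four sockets are standing upright in the wells of their own stands, placed in the order a, b, c, d. I handed the job in at about 39 s, well under the 96 s limit. Each one was lowered until the wrist force showed contact, then released; the highest force I read was about 8 N.

- **Final pictures:** the top and side views show all four sockets upright in their wells.
- **Bystanders:** the collar, the hex nut and both green look-alikes show only image noise compared with the first top picture.
- **Yellow look-alike:** it first showed a difference of 65. That came from socket c's vanished shadow at the edge of the window; a narrower window gave 11, which is noise.
- **Fits that failed:** the side-camera fits of stands a, b and d and one wrist-camera fit of stand d failed. I used the top camera and the other wrist views instead, which agreed to about 2 mm.

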